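# Put the egg shakers away in their case and snap it shut

## Task

Put the two egg shakers that lie loose on the table into the two empty oval cups of the open case, each lying lengthwise in its own cup beside the one that is already there; set them in, do not drop or roll them. Then swing the lid shut and press its free edge down until the spring catch snaps and the lid is fully closed. Leave the two effect pedals, the microphone and the mug where they are.

Things in the scene. Friction and masses are not known exactly. Their poses are not given: they have to be found in the camera images.
- case: open black plastic case, grey lining, 300 mm along its x, 140 mm along its y, fixed; origin under its centre, z up. Walls 5 mm thick, rim 44 mm and inner floor 10 mm above the table. Three raised oval rubber rims (cups) in a row along its x hold one egg each; a cork dot marks an empty one. A steel spring catch stands out 20 mm from the middle of its -y wall, up to 53 mm above the table
- egg0: wooden egg shaker, 72 mm long along its own x, 50 mm thick, about 60 g, free to roll; origin at its centre, 25 mm above the table when lying there. Starts loose on the table, nearer the robot
- egg1: a like egg shaker, starts loose on the table, farther from the robot
- egg2: a like egg shaker, starts seated in one of the three cups (any of them)
- cup0 (a point): centre of an egg seated in this cup: 26 mm above the inner floor (36 mm above the table), at x = -88 mm, y = 0 in the case's frame. The oval rubber rim is 66 x 50 mm outside, long way along the case's x, and stands 9 mm above the inner floor; 40 mm clear between it and each long wall. An egg laid in lengthwise sinks in and stays
- cup1 (a point): the same for the middle cup, x = 0 in the case's frame
- cup2 (a point): the same for the third cup, x = +88 mm in the case's frame
- lid (a joint): lid angle, rad: 0 closed, grows as it opens, 1.7 at its stop; starts at 1.5 to 1.7, upright. Hinge friction holds it above about 1.0; below about 0.8 it falls slowly and rests on the catch at about 0.1; pressing the free edge down with about 8 N snaps it past the catch, and it stays at 0. The lid is a shallow shell, 300 x 140 mm, 31 mm high over the hinge line (closed, top at 75 mm)
- lid_hinge (a point): middle of the hinge line, which runs along the case's x on top of its +y wall, 44 mm above the table; fixed to the case
- lid_edge (a point): point on the lid's outer face, 12 mm in from the middle of its free edge, above the catch when closed (then on the case's -y side, 75 mm above the table); moves with the lid. Across the hinge it lies 128 mm along the lid from the hinge and 31 mm off the hinge plane, outwards. Its z axis points out of the outer face
- pedal_steel: bystander: bare metal effect pedal, 120 x 70 x 47 mm, origin under its centre
- pedal_white: bystander: white effect pedal, 120 x 70 x 47 mm, origin under its centre
- microphone: bystander: hand microphone lying down, 165 mm long along its x, 52 mm thick, origin on the table under it
- mug: bystander: white mug, 82 mm wide, 95 mm high, origin under its centre

How it is judged:
On the way, in this order (a step that is already met when the one before it is completed fails the run):
1. all three eggs lie released in cups of the case while the lid is still open ((distance between egg0 and cup0 below 0.009 m or distance between egg0 and cup1 below 0.009 m or distance between egg0 and cup2 below 0.009 m) and angle between the x axis of each of egg0, egg1, egg2 and the x axis of case, either way round below 0.35 rad and linear speed of each of egg0, egg1, egg2 below 0.03 m/s and contact force between the fingers and egg0 below 0.1 N and (distance between egg1 and cup0 below 0.009 m or distance between egg1 and cup1 below 0.009 m or distance between egg1 and cup2 below 0.009 m) and contact force between the fingers and egg1 below 0.1 N and (distance between egg2 and cup0 below 0.009 m or distance between egg2 and cup1 below 0.009 m or distance between egg2 and cup2 below 0.009 m) and contact force between the fingers and egg2 below 0.1 N and value of joint lid above 0.5 rad), for 0.2 s.
2. the lid is pressed past its catch, fully shut (value of joint lid below 0.03 rad), for 0.2 s.
At the end, for the whole second after the job is handed in: Each of the three eggs lies still in a cup of the case (centre within 9 mm of the cup's point, long axis within 0.35 rad of the case's x), and the lid is snapped shut (joint below 0.03 rad) and at rest ((distance between egg0 and cup0 below 0.009 m or distance between egg0 and cup1 below 0.009 m or distance between egg0 and cup2 below 0.009 m) and angle between the x axis of each of egg0, egg1, egg2 and the x axis of case, either way round below 0.35 rad and linear speed of each of egg0, egg1, egg2 below 0.03 m/s and contact force between the fingers and egg0 below 0.1 N and (distance between egg1 and cup0 below 0.009 m or distance between egg1 and cup1 below 0.009 m or distance between egg1 and cup2 below 0.009 m) and contact force between the fingers and egg1 below 0.1 N and (distance between egg2 and cup0 below 0.009 m or distance between egg2 and cup1 below 0.009 m or distance between egg2 and cup2 below 0.009 m) and contact force between the fingers and egg2 below 0.1 N and value of joint lid below 0.03 rad and velocity of joint lid below 0.05 rad/s); the robot touches nothing.
It fails at once if an egg is dropped or sent rolling (faster than 0.6 m/s while no finger touches it) ((linear speed of egg0 above 0.6 m/s and contact force between the fingers and egg0 below 0.1 N) or (linear speed of egg1 above 0.6 m/s and contact force between the fingers and egg1 below 0.1 N) or (linear speed of egg2 above 0.6 m/s and contact force between the fingers and egg2 below 0.1 N)).
It fails at once if a bystander is moved by more than 40 mm (distance of any of pedal_steel, pedal_white, microphone, mug from where it was at the start of the episode above 0.04 m).
It also fails if it takes over 72 s, if anything falls off the work surface, if the arm or the gripper's body presses on something with over 40 N, if the wrist force passes 120 N, or if a joint passes its speed limit or range.

## Robot

A 6-joint arm with a two-finger parallel gripper is mounted at the origin on the work surface. World frame = base frame: x ahead of the robot, y to its left, z up, the work surface at z = 0. Lengths are in m, angles in rad, forces in N, time in s.
With the tool pointing down it reaches from about 0.325 to 0.775 m from the base axis. Payload 9.3 kg.
Tool frame: the origin (TCP) lies on the centre line of the jaws, within the pads' length; the fingertips stand 8 mm ahead of it and the grasp point (between the pads) lies 11 mm behind it; z points along the fingers, y is the line along which they close (so a half turn about z gives the same grasp; the last joint's range is limited). The gripper opens to 85 mm and grips with 20 to 120 N. Pads are 22 mm wide; open, the fingers measure 114 mm over their backs; the gripper's body (76 mm by 85 mm) begins 54 mm behind the grasp point. The pads swing forward as they close: fully open they stand 13 mm farther back than shut.
Start: joints at [0.979, 0.259, 0.021, 1.334, 0, 1.418], TCP at [0.234, 0.498, 0.239] pointing down, gripper open.
Joint ranges: [-3.04, 3.04], [-0.91, 1.82], [-1.04, 1.36], [-1.92, 1.95], [-1.52, 1.45], [-3.14, 3.14]. Speed limits (rad/s): [2.22, 2.22, 2.79, 3.14, 3.14, 3.14].

## Interface

Orientations are given as a 3x3 rotation matrix whose columns are the frame's x, y, z axes.
In Python, from rig import bot, imaging gives the robot as it stands (bot), with the cameras (imaging). Calls block until the motion is done:
- bot.goto(position, orientation): joint-space move of the TCP to a pose.
- bot.move_straight(position, rot=None, v=0.15): straight line of the TCP; rot=None keeps the orientation; v is the mean speed in m/s.
- bot.move_joints(angles): joint-space move.
- bot.open_gripper() and bot.gripper_close(strength=None): open the fingers fully, or close them until they stop; strength is the grip in N (None keeps the last).
- bot.hold(seconds).
- bot.inverse_kinematics(position, orientation): joint angles nearest the present ones, or None.
- imaging.get_image(name): name is "scene" or "top" or "wrist"; returns the picture (400x640x3 uint8, red, green, blue); there is no depth.
- imaging.calibration(name): a dict with "mtx" (3x3 intrinsics, pixels), "k1" (the pictures are not rectified: a ray, as slopes to the right and down, at radius r is drawn at 1 + k1 r^2 times it, then the intrinsics apply), "cam_to_world" (4x4, takes a point from camera to world coordinates). Camera axes: x right, y up, looking along -z (the intrinsics and any distortion apply to the point x, -y, -z); pixel columns grow to the right and rows downward; lengths in m; the calibration is good to about 2 mm. A picture is of the moment at which its call begins: read the wrist's pose just before it. calibration takes no time and is no camera call; for the wrist camera it gives the pose at the moment of the call.
A pose or a line that the arm cannot do raises bot.MotionError and nothing moves.
- bot.hand_in(): hands the job in; it is judged then, once.
Readings, each from a call of its own:
- bot.read_time_s(): time.
- bot.read_joint_pos(): joint angles.
- bot.read_dq(): joint speeds.
- bot.read_joint_torque(): joint torques, N m.
- bot.read_ee_pos(): TCP position.
- bot.read_eef_rot(): TCP orientation.
- bot.read_contact_force(): force on the tool from outside, world axes, zero at the start.
- bot.read_wrist_torque(): the same for the moment, N m.
- bot.read_opening(): opening from 0.0 (shut) to 1.0 (fully open).
- bot.read_grasp_force(): force on a finger pad.
Only numpy, scipy, OpenCV 4.12 (cv2) and the standard library are available. Lean on these libraries where they do the work, as an engineer would, in place of code of your own. Each camera call takes 0.05 s, during which the arm holds its last target. There are 200 camera calls.

## Working session

There is one attempt and no reset: what is moved stays moved. The work goes in short steps, each a Python script; the robot and the scene stay as the last script left them, time stands still between calls to the robot, and variables do not carry over. Pictures are saved under pics/ and viewed, at most 10 in all, crops included, and the job is handed in when it is done.

```bash
ls; mkdir -p pics
python3 - <<'E'
from rig import bot, imaging
import cv2,numpy as np
for n in ("top","scene"):
    im=imaging.get_image(n); cv2.imwrite(f"pics/{n}0.png",im[:,:,::-1])
    c=imaging.calibration(n); print(n,c["mtx"].tolist(),c["k1"],np.round(c["cam_to_world"],3).tolist())
E
```

```text
pics
rig.py
top [[508.92125004445586, 0.0, 313.9440592966787], [0.0, 508.92125004445586, 197.23281986018148], [0.0, 0.0, 1.0]] -0.13714179304823843 [[0.005, 0.979, -0.203, 0.232], [-1.0, 0.006, 0.001, -0.044], [0.003, 0.203, 0.979, 1.445], [0.0, 0.0, 0.0, 1.0]]
scene [[426.19443163125453, 0.0, 308.08480697627857], [0.0, 426.19443163125453, 197.09429663113906], [0.0, 0.0, 1.0]] 0.03379850683172994 [[0.851, -0.33, 0.41, 0.992], [0.526, 0.559, -0.642, -0.826], [-0.017, 0.761, 0.648, 0.829], [0.0, 0.0, 0.0, 1.0]]
```

View pics/top0.png

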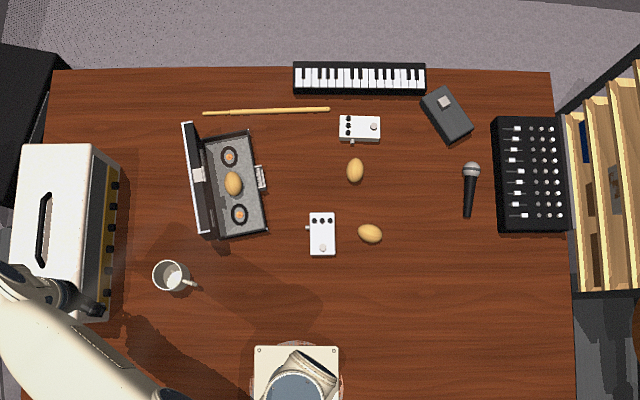

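View pics/scene0.png

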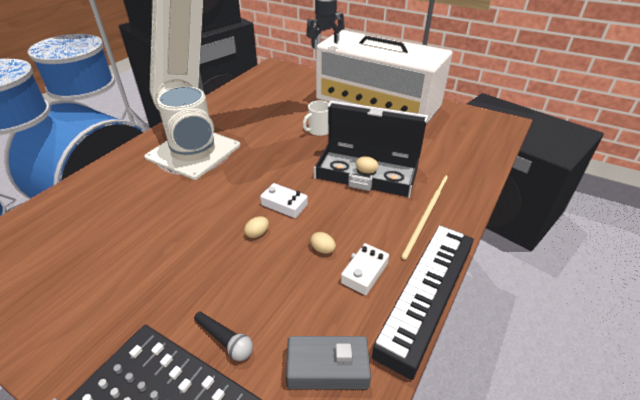

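The top view shows the loose eggs at (370,233) and (355,170). The case is centred near (234,184), with its lid on the left (+y), egg2 in the middle cup and empty cups at (229,157) and (239,215). Next I measure these by segmentation.

```bash
cat > h.py <<'E'
from rig import bot, imaging
import cv2,numpy as np
def ray(n,uv,c=None):
    c=c or imaging.calibration(n); M=c["cam_to_world"]
    d=np.array([c["k1"],0,0,0,0.])
    # distortion 1+k1 r^2
    p=cv2.undistortPoints(np.array(uv,float).reshape(-1,1,2),c["mtx"],d).reshape(-1,2)
    r=np.c_[p[:,0],-p[:,1],-np.ones(len(p))]@M[:3,:3].T
    return M[:3,3],r
def at_z(n,uv,z,c=None):
    o,r=ray(n,uv,c); return o+r*((z-o[2])/r[:,2])[:,None]
def proj(n,P,c=None):
    c=c or imaging.calibration(n); T=np.linalg.inv(c["cam_to_world"])
    q=np.atleast_2d(P)@T[:3,:3].T+T[:3,3]; q=q*[1,-1,-1]
    return cv2.projectPoints(q,np.zeros(3),np.zeros(3),c["mtx"],np.array([c["k1"],0,0,0,0.]))[0].reshape(-1,2)
def blobs(im,amin=20,amax=5000,lo=(8,70,90),hi=(24,200,255)):
    h=cv2.cvtColor(im,cv2.COLOR_RGB2HSV); m=cv2.inRange(h,lo,hi)
    n,l,s,c=cv2.connectedComponentsWithStats(m)
    out=[]
    for i in range(1,n):
        if amin<s[i,4]<amax:
            ys,xs=np.nonzero(l==i); out.append((c[i],s[i,4],np.c_[xs,ys].astype(float)))
    return out
E
python3 - <<'E'
from h import *
im=cv2.imread("pics/top0.png")[:,:,::-1].copy()
hsv=cv2.cvtColor(im,cv2.COLOR_RGB2HSV)
for u,v in [(370,233),(355,170),(233,183),(229,157),(239,215),(400,250)]: print(u,v,im[v,u],hsv[v,u],np.round(at_z("top",[(u,v)],.025)[0],3))
cv2.imwrite("pics/crop0.png",cv2.resize(im[105:265,170:390],None,fx=3.6,fy=3.6,interpolation=cv2.INTER_CUBIC)[:,:,::-1])
E
```

```text
370 233 [241 205 128] [ 20 120 241] [ 0.424 -0.205  0.025]
355 170 [239 201 124] [ 20 123 239] [ 0.607 -0.165  0.025]
233 183 [235 190 119] [ 18 126 235] [0.567 0.186 0.025]
229 157 [195 128  82] [ 12 148 195] [0.644 0.201 0.025]
239 215 [214 140  87] [ 13 151 214] [0.474 0.166 0.025]
400 250 [111  61  35] [ 10 175 111] [ 0.377 -0.289  0.025]
```

View pics/crop0.png

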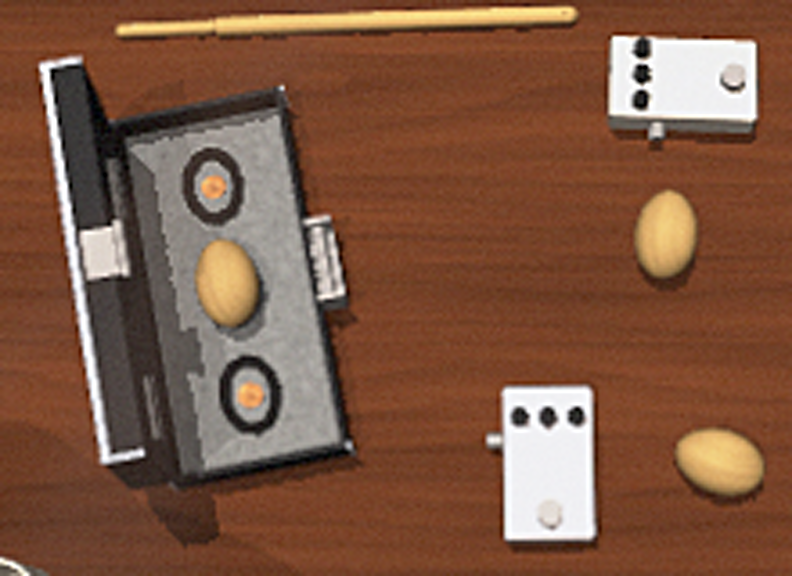

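Run:
```python
from h import *
im=cv2.imread("pics/top0.png")[:,:,::-1].copy()
for n in ("dots","eggs"):
    B=blobs(im[100:270,170:420],8 if n=="dots" else 60,900,*( [(5,110,150),(16,190,255)] if n=="dots" else [(8,70,140),(26,160,255)]))
    for c,a,p in B:
        p=p+[170,100]
        z=.011 if n=="dots" else .025
        w=at_z("top",p,z)[:,:2]; m=w.mean(0); e,v=np.linalg.eigh(np.cov((w-m).T))
        print(n,np.round(c+[170,100],1),a,"xy",np.round(m,4),"axes",np.round(4*np.sqrt(e),3),"long yaw",round(float(np.arctan2(v[1,1],v[0,1])),3))
```

```text
dots [301. 107.] 9 xy [ 0.8055 -0.0063] axes [0.    0.033] long yaw 1.576
dots [229.1 156.5] 31 xy [0.6498 0.2034] axes [0.018 0.021] long yaw 2.255
dots [239.5 214.5] 32 xy [0.4773 0.1665] axes [0.019 0.02 ] long yaw 2.157
eggs [267.4 110.3] 549 xy [0.7894 0.0933] axes [0.016 0.426] long yaw 1.61
eggs [354.5 169.2] 299 xy [ 0.6098 -0.1633] axes [0.047 0.07 ] long yaw 2.998
eggs [232.  182.6] 304 xy [0.568  0.1893] axes [0.047 0.071] long yaw -2.972
eggs [369.5 232.3] 320 xy [ 0.4264 -0.2037] axes [0.047 0.069] long yaw 1.256
```

```bash
cat >> h.py <<'E'
EGG={0:(.4264,-.2037,1.256),1:(.6098,-.1633,-.143)}
YAW=.2107; CTR=np.array([.5636,.1850])
cx=np.array([np.cos(YAW),np.sin(YAW)]); cy=np.array([-np.sin(YAW),np.cos(YAW)])
def down(a,s=1):
    z=np.array([0,0,-1.]); y=s*np.array([-np.sin(a),np.cos(a),0]); return np.c_[np.cross(y,z),y,z]
def best(pos,a):
    c=[]
    for s in (1,-1):
        q=bot.inverse_kinematics(pos,down(a,s))
        if q is not None: c.append((abs(q[5]),s,q))
    return min(c,key=lambda t:t[0])
E
python3 - <<'E'
from h import *
for i,e in EGG.items():
    for z in (.018,.2):
        b=best([e[0],e[1],z],e[2]); print(i,z,b[1],np.round(b[2],2))
for k in (-.088,.088):
    p=CTR+k*cx
    for s in (1,-1):
        for z in (.029,.2):
            q=bot.inverse_kinematics([*p,z],down(YAW,s)); print(k,s,z,None if q is None else np.round(q,2))
for z,y in ((.35,.15),(.16,.15),(.09,-.05)):
  p=CTR+y*cy; print(p,[None if (q:=bot.inverse_kinematics([*p,z],down(YAW+np.pi/2*t,s))) is None else np.round(q,2) for t in (0,1) for s in (1,-1)])
print(bot.read_eef_rot().round(2).tolist(), bot.read_time_s())
E
```

```text
0 0.018 -1 [-0.62  0.31 -0.53  0.73  0.    1.26]
0 0.2 -1 [-0.62  0.14 -0.23  1.2   0.    1.26]
1 0.018 1 [-0.39  0.53 -0.14  0.9   0.   -0.25]
1 0.2 1 [-0.39  0.41  0.15  1.31  0.   -0.25]
-0.088 1 0.029 [ 0.17  0.34 -0.44  0.79  0.   -0.04]
-0.088 1 0.2 [ 0.17  0.2  -0.16  1.21  0.   -0.04]
-0.088 -1 0.029 [ 0.17  0.34 -0.44  0.79  0.    3.1 ]
-0.088 -1 0.2 [ 0.17  0.2  -0.16  1.21  0.    3.1 ]
0.088 1 0.029 [ 0.18  0.59  0.01  0.99  0.   -0.03]
0.088 1 0.2 [ 0.18  0.5   0.29  1.37  0.   -0.03]
0.088 -1 0.029 [0.18 0.59 0.01 0.99 0.   3.11]
0.088 -1 0.2 [0.18 0.5  0.29 1.37 0.   3.11]
[0.53222833 0.33168271] [array([0.42, 0.4 , 0.51, 1.68, 0.  , 0.21]), array([ 0.42,  0.4 ,  0.51,  1.68,  0.  , -2.93]), array([ 0.42,  0.4 ,  0.51,  1.68,  0.  , -1.36]), array([0.42, 0.4 , 0.51, 1.68, 0.  , 1.78])]
[0.53222833 0.33168271] [array([0.42, 0.42, 0.06, 1.21, 0.  , 0.21]), array([ 0.42,  0.42,  0.06,  1.21,  0.  , -2.93]), array([ 0.42,  0.42,  0.06,  1.21,  0.  , -1.36]), array([0.42, 0.42, 0.06, 1.21, 0.  , 1.78])]
[0.57405722 0.13610576] [array([ 0.09,  0.41, -0.15,  1.01,  0.  , -0.12]), array([ 0.09,  0.41, -0.15,  1.01,  0.  ,  3.02]), array([ 0.09,  0.41, -0.15,  1.01,  0.  , -1.69]), array([ 0.09,  0.41, -0.15,  1.01,  0.  ,  1.45])]
[[-0.91, 0.42, -0.0], [0.42, 0.91, -0.0], [0.0, -0.0, -1.0]] 0.1
```

```bash
cat >> h.py <<'E'
def see_egg(xy,zc=.025):
    c=imaging.calibration("wrist"); im=imaging.get_image("wrist"); best_=None
    for ct,a,p in blobs(im,400,100000,(8,70,140),(26,160,255)):
        w=at_z("wrist",p,zc,c)[:,:2]; m=w.mean(0); e,v=np.linalg.eigh(np.cov((w-m).T))
        d=np.linalg.norm(m-xy); r=(d,m,4*np.sqrt(e),np.arctan2(v[1,1],v[0,1]),ct)
        if best_ is None or d<best_[0]: best_=r
    return best_,im
E
python3 - <<'E'
from h import *
p=bot.read_ee_pos(); bot.move_straight([p[0],p[1],.32])
e=EGG[0]; _,s,q=best([e[0],e[1],.25],e[2])
bot.goto([e[0],e[1],.25],down(e[2],s))
r,im=see_egg(np.array(e[:2])); cv2.imwrite("pics/w0.png",im[:,:,::-1]); print(r,bot.read_time_s())
E
```

```text
(np.float64(0.002714469466438144), array([ 0.42900264, -0.20292889]), array([0.04593784, 0.06904919]), np.float64(1.260085107292232), array([324.33107756, 167.89328475])) 3.425
```

View pics/w0.png

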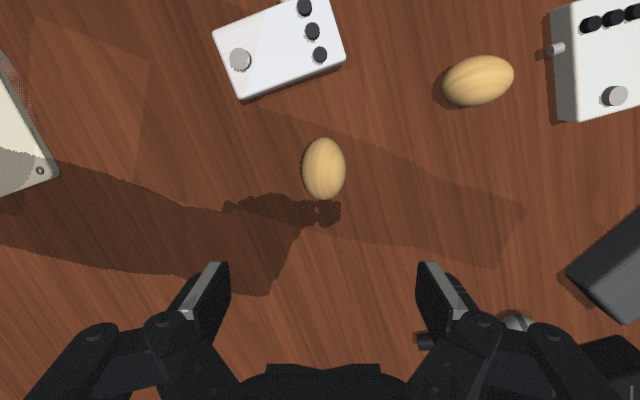

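The wrist view shows egg0 at (324,168), centred between the fingers and within 3 mm of the top-camera estimate. Next I grasp it.

```bash
cat >> h.py <<'E'
def pick(xy,a,s):
    R=down(a,s)
    bot.move_straight([*xy,.10],R,v=.25); bot.move_straight([*xy,.018],R,v=.1)
    bot.gripper_close(25); print("grip",bot.read_opening(),bot.read_grasp_force())
    bot.move_straight([*xy,.06],v=.08); bot.move_straight([*xy,.26],v=.25)
    print("lift",bot.read_opening(),bot.read_grasp_force(),bot.read_time_s())
def dots():
    c=imaging.calibration("wrist"); im=imaging.get_image("wrist"); o=[]
    for ct,a,p in blobs(im,30,2000,(5,110,150),(16,190,255)):
        w=at_z("wrist",p,.011,c)[:,:2].mean(0)
        o.append((np.round((w-CTR)@np.c_[cx,cy],4).tolist(),int(a),np.round(ct)))
    return [x for x in o if abs(x[0][0])<.14 and abs(x[0][1])<.06],im
E
python3 - <<'E'
from h import *
pick((.428,-.2033),1.258,-1)
p=CTR-.088*cx
bot.goto([*p,.26],down(YAW,1))
d,im=dots(); print(d,bot.read_opening(),bot.read_time_s()); cv2.imwrite("pics/w1.png",im[:,:,::-1])
E
```

```text
grip 0.5604620424541565 24.738736264407635
lift 0.5595277931667413 25.917509626597166 7.2
[([-0.0888, 0.0001], 79, array([323., 164.]))] 0.5610273032681625 8.6417
```

View pics/w1.png

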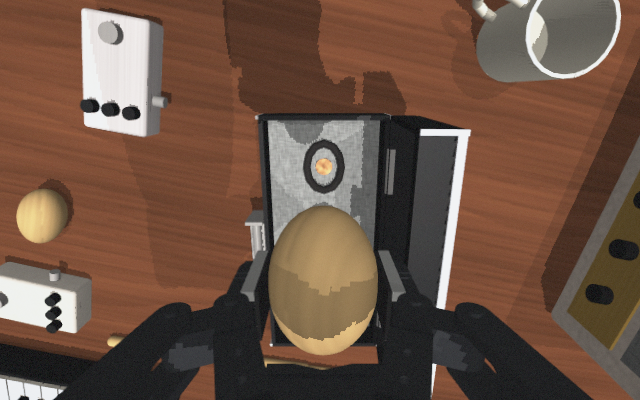

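The wrist view shows the empty cup at (323,165), within 1 mm of my estimate, and egg0 held straight. Next I lower it in.

```bash
cat >> h.py <<'E'
def place(k):
    p=CTR+k*cx
    bot.move_straight([*p,.08],v=.2)
    f0=bot.read_contact_force()
    bot.move_straight([*p,.036],v=.06)
    for z in np.arange(.034,.0269,-.001):
        bot.move_straight([*p,z],v=.03); f=bot.read_contact_force()-f0
        if np.linalg.norm(f)>4: break
    print("z",z,np.round(f,1)); 
    bot.open_gripper(); bot.hold(.2)
    bot.move_straight([*p,.10],v=.12); bot.move_straight([*p,.26],v=.3)
    print("t",bot.read_time_s())
E
python3 - <<'E'
from h import *
place(-.088)
w=CTR-.088*cx
r,im=see_egg(w,.036); print((r[1]-CTR)@np.c_[cx,cy],r[2],r[3])
e=EGG[1]; bot.goto([e[0],e[1],.25],down(e[2],1))
r,im=see_egg(np.array(e[:2])); print(r,bot.read_time_s())
E
```

```text
z 0.028999999999999998 [-2.5  1.1 11. ]
t 14.1667
[-0.08621199  0.00083098] [0.04823003 0.07059016] -2.956473783365392
(np.float64(0.31722414176901065), array([0.78020723, 0.10426781]), array([0.00942618, 0.25943013]), np.float64(1.6031067152519507), array([548.43966422, 269.4386149 ])) 15.6
```

Egg0 is seated, about 2 mm off and aligned. Egg1 wasn't segmented, so I look.

Run:
```python
from h import *
im=imaging.get_image("wrist"); cv2.imwrite("pics/w2.png",im[:,:,::-1])
print(proj("wrist",[.6098,-.1633,.025]))
```

```text
[[321.09339668 168.36294222]]
```

View pics/w2.png

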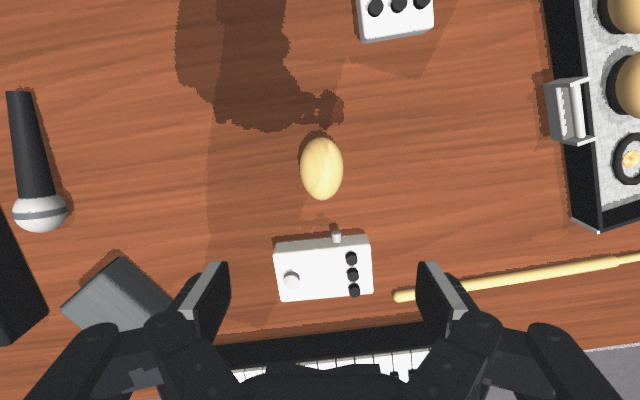

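Egg1 is at (321.5,168), which matches the prediction, and the pedal behind it leaves clearance. Now I pick and place it.

Run:
```python
from h import *
e=EGG[1]; pick(e[:2],e[2],1)
p=CTR+.088*cx
bot.goto([*p,.26],down(YAW,1)); print(dots()[0],bot.read_opening())
place(.088)
w=CTR-.02*cx-.1*cy; bot.move_straight([*w,.3],v=.3)
im=imaging.get_image("top"); cv2.imwrite("pics/top1.png",cv2.resize(im[100:300,140:390],None,fx=3,fy=3,interpolation=cv2.INTER_CUBIC)[:,:,::-1])
for c,a,p in blobs(im[100:270,170:420],60,900,(8,70,140),(26,160,255)):
    q=at_z("top",p+[170,100],.036)[:,:2]; m=q.mean(0); ev,v=np.linalg.eigh(np.cov((q-m).T)); print(np.round((m-CTR)@np.c_[cx,cy],4),np.round(4*np.sqrt(ev),3),np.arctan2(v[1,1],v[0,1]))
print(bot.read_time_s())
```

```text
grip 0.5617584726197725 25.38107682019472
lift 0.5583097720851032 25.928507521748543 19.4333
[] 0.5644507960713792
z 0.031 [0.6 0.8 4.6]
t 25.875
[ 0.1824 -0.2223] [0.016 0.216] 1.6085832227153727
26.5833
```

View pics/top1.png

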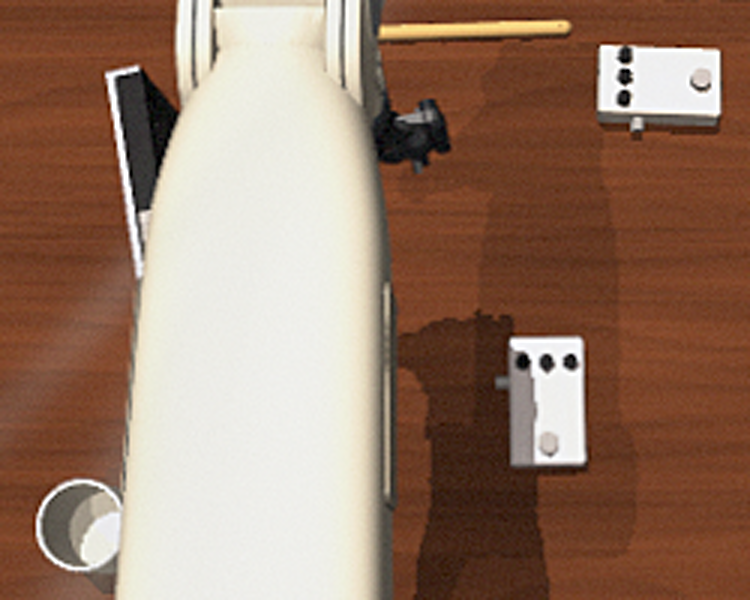

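The arm hides the case in the top view, so I use the wrist camera from above instead.

Run:
```python
from h import *
w=CTR; bot.move_straight([*w,.33],v=.3)
c=imaging.calibration("wrist"); im=imaging.get_image("wrist"); cv2.imwrite("pics/w3.png",im[:,:,::-1])
for ct,a,p in blobs(im,400,100000,(8,60,110),(28,170,255)):
    q=at_z("wrist",p,.036,c)[:,:2]; m=q.mean(0); ev,v=np.linalg.eigh(np.cov((q-m).T)); print(np.round(ct),np.round((m-CTR)@np.c_[cx,cy],4),np.round(4*np.sqrt(ev),3),np.arctan2(v[1,1],v[0,1]))
```

```text
[174. 179.] [ 0.0437 -0.1943] [0.366 0.724] 0.9517725111764058
[507. 163.] [0.0237 0.2579] [0.265 0.666] -2.484347782148864
[322.  88.] [-0.0868  0.0005] [0.049 0.072] -2.9244010301474077
[322. 158.] [0.0018 0.0006] [0.049 0.072] -2.940072393304154
[611. 196.] [0.0545 0.4087] [0.007 0.203] 3.1407814281408735
[321. 220.] [0.0899 0.0004] [0.049 0.073] -2.9207426359221573
```

View pics/w3.png

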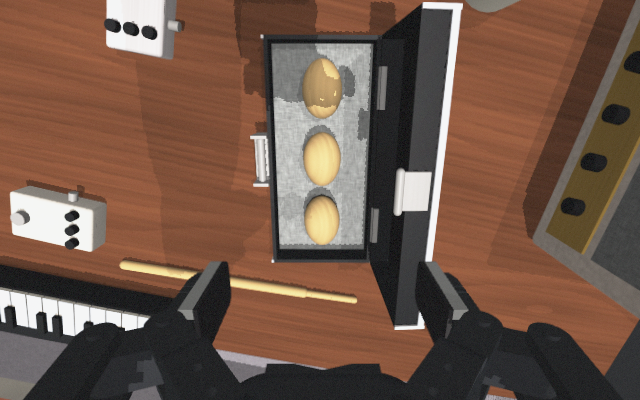

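All three eggs are seated at (322,88), (322,158) and (321,220), within 2 mm of the cup points. The lid stands upright. Next I push it over from behind.

```bash
cat >> h.py <<'E'
def lid_tcp(th,s,h=.0145):
    y=.070-s*np.cos(th)+.031*np.sin(th)+h; z=.044+s*np.sin(th)+.031*np.cos(th)+.008
    return [*(CTR+y*cy),z]
E
python3 - <<'E'
from h import *
bot.gripper_close(20)
bot.move_straight([*(CTR+.16*cy),.33],v=.3)
f0=bot.read_contact_force()
P=lid_tcp(1.85,.118); Q=CTR+.16*cy
bot.move_straight([*Q,P[2]],v=.2)
print("desc",np.round(bot.read_contact_force()-f0,1))
for th in np.arange(1.75,.29,-.12):
    bot.move_straight(lid_tcp(th,.118),v=.12)
    f=bot.read_contact_force()-f0; print(round(th,2),np.round(f,1),np.round(bot.read_ee_pos()[2],3))
    if np.linalg.norm(f)>25: print("stop"); break
print(bot.read_time_s())
im=imaging.get_image("scene"); cv2.imwrite("pics/s1.png",im[60:260,200:500,::-1].repeat(2,0).repeat(2,1))
E
```

```text
desc [-0.2 -0.4  0.3]
1.75 [-0.6  0.4 -0.9] 0.164
1.63 [-0.5 -0.4  0. ] 0.168
1.51 [-0.8  0.3  0.2] 0.172
1.39 [-0.3 -0.2 -0.6] 0.174
1.27 [-0.5  0.3 -0.6] 0.174
1.15 [-0.3  0.8 -0.5] 0.172
1.03 [-0.7 -0.6 -0.2] 0.169
0.91 [-0.4 -0.5 -0.8] 0.164
0.79 [-0.9 -0.2  0.6] 0.157
0.67 [-0.4 -0.6 -1.6] 0.149
0.55 [-0.6 -0.1 -0.8] 0.14
0.43 [-0.4 -0.8 -0.7] 0.129
0.31 [-0.2 -0.3  0. ] 0.117
33.2667
```

View pics/s1.png

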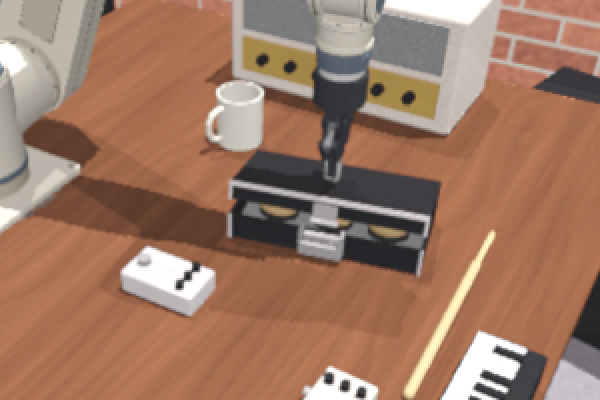

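The lid has folded over and hangs just above the catch near (322,235), with the fingers on top at (332,172). Next I press the free edge down.

Run:
```python
from h import *
f0=bot.read_contact_force()
p=CTR+(.070-.124)*cy
bot.move_straight([*p,.125],v=.15)
bot.move_straight([*p,.100],v=.1)
for z in np.arange(.097,.0769,-.001):
    bot.move_straight([*p,z],v=.04); f=bot.read_contact_force()-f0
    print(round(z,3),np.round(f,1))
    if f[2]>22 and z<.0835 or np.linalg.norm(f)>45: break
bot.hold(.3); print(np.round(bot.read_contact_force()-f0,1),bot.read_ee_pos())
bot.move_straight([*p,.2],v=.2)
bot.move_straight([*(CTR-.2*cy-.1*cx),.25],v=.3); bot.hold(.2)
im=imaging.get_image("scene"); cv2.imwrite("pics/s2.png",im[60:260,200:500,::-1].repeat(2,0).repeat(2,1)); print(bot.read_time_s())
```

```text
0.097 [-0.4  0.8 -0.6]
0.096 [0.7 1.1 0.1]
0.095 [-1.  -1.1  2.9]
0.094 [-1.4 -2.   4.7]
0.093 [-1.1 -3.   5.2]
0.092 [-0.4 -2.4  4.8]
0.091 [ 0.5 -2.   4.1]
0.09 [ 1.2 -0.   1.6]
0.089 [-0.4 -0.  -0.2]
0.088 [-0.4  0.5 -0.4]
0.087 [-0.2  0.1 -0.6]
0.086 [ 0.5  1.5 -0.8]
0.085 [0.  0.8 0.1]
0.084 [-0.3  0.  -1.1]
0.083 [-0.4  0.5 -0.7]
0.082 [-2.6  0.7  8.4]
0.081 [-6.9  0.2 17.4]
0.08 [-8.3 -0.5 25.3]
[-8.1 -0.4 25.5] [0.57513533 0.13222504 0.08276573]
40.675
```

View pics/s2.png

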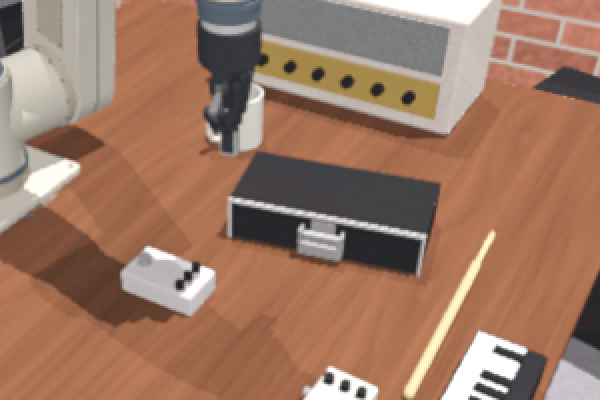

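The force dropped as the catch snapped, then hit the hard stop at a closed height of 75 mm. The picture shows the lid flush with the case, the catch at (320,240) engaged, and the robot clear.

```bash
python3 -c "
from rig import bot, imaging
print(bot.hand_in())"
```

```text
the job is handed in; nothing more can be done
None
```

I set both loose eggs in the empty cups and snapped the lid shut, leaving the bystanders untouched, and handed the job in at about 41 s; no verdict came back.

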